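# Free the jammed beaker from its cooling jug and stand it on the stirrer

## Task

The white plastic beaker has jammed in the steel cooling jug that leans in the angled stand. Work the beaker free, leaving the jug seated in the stand, and set the beaker down gently and upright in the middle of the magnetic stirrer's plate. Do not disturb the bottles and the vial rack.

Things in the scene. Friction and masses are not known exactly. Their poses are not given: they have to be found in the camera images.
- beaker: White plastic beaker, 132 mm tall (sizes in mm), open at the top; 0.12 to 0.18 kg. Origin: centre of its underside; z: its axis, towards the mouth. Outside: a solid foot 60 across and 18 high, above it a wall tapering from 61 to 69 across, at the top a rolled rim 78 across and 12 high. Inside it is 62 across at the rim, down to the floor 18 above the origin. It starts fully down in the jug, leaning with it.
- beaker_rim (a point): Centre of the beaker's mouth, level with the top of the rim (on the beaker's axis, 132 mm from its origin); axes as the beaker's. The rim is 8 mm thick (31 to 39 mm from the axis, wall below it 4 mm) and can be pinched anywhere round it, one finger inside; it starts 36 mm above the jug's edge, measured along the axis.
- jug: Steel jug, 84 mm across, 100 mm high, wall and floor 4 mm, strap handle on its -x side (out to 74 mm from the axis); loose, 0.5 to 0.63 kg. Origin: centre of its underside; z: its axis. It sits by its weight in the stand's sleeve, leaning 30 deg; its handle in the sleeve's slot lets it turn only about 4 deg.
- seat_ring (a point): Centre of the rubber seat ring inside the jug, 16 mm above the jug's origin, where it grips the beaker's foot: 11 to 22 N against a straight pull over about the first 15 mm of travel, more than the jug weighs, so the jug comes along. Friction opposes the sliding: while the beaker is being turned, 3 to 7 N raise it (at most about 6 mm per radian of turning, to and fro is fine). Above that it slides freely.
- stand_seat (a point): Where the jug's origin belongs: centre of the sleeve's floor in the aluminium stand (fixed; base 190 x 130 mm, sleeve about 100 mm square, 66 mm deep). Axes of the stand: z up, -x the side the sleeve and jug lean to (mouth towards the robot's side).
- stirrer_top (a point): Centre of the stirrer's round plate, on its top face, 70 mm above the bench; plate 128 mm across; axes as the stirrer's.
- stirrer: White magnetic stirrer, fixed, 210 x 150 mm, 70 mm high to the plate. Origin: centre of its underside; -x: its front with two knobs. It stands to one side of the robot's x axis and the stand to the other; which is on which side varies.
- amber_bottle: Amber glass bottle, 86 mm across, 180 mm tall, a bystander between stand and stirrer, beyond the vial rack. Origin: centre of its underside; z up.
- clear_bottle: Clear bottle with a blue cap, 70 mm across, 145 mm tall, a bystander at the far left (+y). Origin: centre of its underside; z up.
- vial_rack: Small grey rack with sample vials, 110 x 56 mm, 42 mm high, loose, a bystander between stand and stirrer. Origin: centre of its underside; long side along its x.
Things that resemble listed ones, but are neither listed nor needed, are in the scene too. Leave any green, pink or turquoise look-alike of the beaker alone.

How it is judged (in metres and radians):
On the way:
1. the beaker has been drawn clear of the jug, which is still seated in the stand (distance between beaker and jug above 0.11 m and distance between jug and stand_seat below 0.01 m), for 0.1 s.
At the end, for the whole second after the job is handed in: The beaker stands upright (within 3.5 deg) and at rest on the stirrer's plate, its axis within 25 mm of the plate's centre; the jug is in the stand, within 10 mm of its seat; bottles and vial rack have not moved more than 20 mm (horizontal distance between beaker and stirrer_top below 0.025 m and z of beaker in the frame of stirrer_top between -0.004 and 0.004 m and angle between beaker's own z axis and vertical below 0.06 rad and linear speed of beaker below 0.02 m/s and distance between jug and stand_seat below 0.01 m and distance of each of amber_bottle, clear_bottle, vial_rack from where it was at the start of the episode below 0.02 m); the robot touches nothing.
It fails at once if the jug is pulled more than 15 mm up out of its seat (distance between jug and stand_seat above 0.015 m).
It fails at once if the beaker is pressed down hard (over 60 N on the stirrer) (contact force between beaker and stirrer above 60 N).
It fails at once if a bottle or the vial rack is moved more than 20 mm (distance of any of amber_bottle, clear_bottle, vial_rack from where it was at the start of the episode above 0.02 m).
It fails at once if the beaker drops or is thrust onto the stirrer: faster than 0.35 m/s within 20 mm above the plate (linear speed of beaker above 0.35 m/s and horizontal distance between beaker and stirrer_top below 0.07 m and z of beaker in the frame of stirrer_top below 0.02 m).
It also fails if it takes over 58 s, if anything falls off the work surface, if the arm or the gripper's body presses on something with over 40 N, if the wrist force passes 120 N, or if a joint passes its speed limit or range.

## Robot

A 7-joint arm with a two-finger parallel gripper is mounted at the origin on the work surface. World frame = base frame: x ahead of the robot, y to its left, z up, the work surface at z = 0. Lengths are in m, angles in degrees, forces in N, time in s.
With the tool pointing down it reaches from about 0.425 to 0.875 m from the base axis. Payload 4.7 kg.
Tool frame: the origin (TCP) lies at the very end of the fingers, on their centre line; the grasp point (between the pads) lies 19 mm behind it; z points along the fingers, y is the direction in which the jaws open and shut (so a half turn about z gives the same grasp; the last joint's range is limited). The gripper opens to 87 mm and grips with 3 to 60 N. Pads are 19 mm wide; open, the fingers measure 117 mm over their backs; the gripper's body (75 mm by 190 mm) begins 51 mm behind the grasp point.
Start: joints at [71.224, 18.392, -4.016, 83.108, 1.295, 78.541, -3.26], TCP at [0.218, -0.612, 0.223] pointing down, gripper open.
Joint ranges: [-163.93, 163.93], [-17.29, 119.83], [-79.2, 71.16], [3.27, 140.29], [-89.18, 269.18], [5.43, 117.66], [-154.24, 154.24]. Speed limits (degrees/s): [147.25, 147.25, 180, 180, 180, 180, 180].

## Interface

Orientations are given as [roll, pitch, yaw] about the fixed x, y, z axes, in that order (R = Rz(yaw) Ry(pitch) Rx(roll)).
In Python, from cell import monitor, read_camera, camera_info, env, look_for gives the robot as it stands.
- The arm moves only by the tool servo_tool, never from a script. Its argument "commands" is one flat list of numbers, 6 for each row, row after row: the shift along the tool's x, y, z in mm, then the turn, a rotation vector about the tool's x, y, z in degrees. A call has 1 to 10 rows; each row shifts and turns the commanded pose from where the row before left it, along the tool's axes as they then stand; what a row does not reach is not made up. A row lasts 1/10 s, in which the tool goes at most 50 mm and 8.59 degrees, less where a joint would pass 70% of its speed; a pose out of reach is approached as far as the arm can. A call is refused whole if a number of a shift passes 50 or a number of a turn 8.59, either way. A call with a gripper value outside its range is refused whole. "jaw" is the finger opening in mm, from 0 to 87, set as the call begins (left out, the last holds). The fingers move at their own pace and stop on an object; "newtons" is the grip in N (left out, the last holds). Time passes only in rows, so rows that do not move let the fingers close. It gives the time, the measured TCP pose, the force and the opening at its end, in the units of the state.
- monitor.get_obs(): the state, without advancing time (a new reading comes with each control period).
- read_camera(name): name is "scene" or "top"; returns (picture, depth): 480x640x3 uint8, red, green, blue; 480x640 float32, m along the optical axis (not along the pixel's ray), 0 where there is no reading.
- camera_info(name): a dict with "camera_matrix" (3x3 intrinsics, pixels), "R" (3x3) and "t" (3): a world point X has camera coordinates R X + t. Camera axes: x right, y down, z forward; pixel columns grow to the right and rows downward; lengths in m; the calibration is good to about 2 mm. A picture is of the moment at which its call begins. camera_info takes no time and is no camera call.
- env.sign_off(): hands the job in, once; it reports no verdict.
Trained networks look in the newest picture that a camera, given by its name, has taken for a name from the list of things; names that differ only in an ending like _2 or _b are one class to them, and where a whole thing is asked for, a point or a joint stands for the part that bears it (a point fixed in the world has none). Each returns a list of dicts, best first, with "conf" (0 to 1); they miss things now and then, are a little off and sometimes report something else, mostly with a low value. They report only what shows in the picture. A call takes as long as a camera call. They do not tell look-alikes from the thing itself.
- look_for(camera, label): "box" ([left, top, width, height] in pixels, round what is visible of it).
The state is a dict: "time_s": time; "qpos": joint angles; "joint_velocities": joint speeds; "effort": joint torques, N m; "tool_pos": TCP position; "tool_rot": TCP orientation; "force": force on the tool from outside, world axes, zero at the start; "wrist_torque": the same for the moment, N m; "grip_width": finger opening in m.
Only numpy, scipy, OpenCV 4.12 (cv2) and the standard library are available. Lean on these libraries where they do the work, as an engineer would, in place of code of your own. Each camera call takes 0.05 s, during which the arm holds its last target.

## Working session

There is one attempt and no reset: what is moved stays moved. The work goes in short steps, Python scripts to look and compute and a tool call to move; the robot and the scene stay as the last step left them, time stands still between calls to the robot, and variables do not carry over. Pictures are saved under pics/ and viewed, and the job is handed in when it is done.

Besides the shell and the picture viewer there is one more tool, called after ">>>" in YAML: its name, and indented under it one key for each argument. servo_tool: Moves the arm, as the interface text tells. Its arguments: {"type":"object","properties":{"commands":{"type":"array","items":{"type":"number"}},"jaw":{"type":"number"},"newtons":{"type":"number"}},"required":["commands"]}

```bash
ls; mkdir -p pics; python3 - <<'E'
from cell import monitor, read_camera, camera_info, env, look_for
import cv2, numpy as np
print(monitor.get_obs())
for n in ["scene","top"]:
    im,d=read_camera(n); cv2.imwrite(f"pics/{n}0.png",im[:,:,::-1]); np.save(f"pics/{n}0.npy",d)
    ci=camera_info(n); print(n,ci)
    for l in ["beaker","jug","stirrer","amber_bottle","clear_bottle","vial_rack"]:
        r=look_for(n,l)
        print(l,[(x['box'],round(x['conf'],2)) for x in r[:4]])
E
```

```text
pics
{'time_s': 0.0, 'qpos': array([71.22552425, 18.44083597, -4.01528589, 83.17616818,  1.29591477,
       78.54002084, -3.25970687]), 'joint_velocities': array([-0.10005883, -0.00490445,  0.0640766 ,  0.02380031, -0.00522108,
       -0.01320919, -0.05413612]), 'effort': array([-1.53342253e-04, -4.91274619e+01, -4.03958475e-01, -3.12529314e+01,
       -6.37789420e-02,  4.36821766e-02,  1.80785332e-04]), 'tool_pos': array([ 0.2176108 , -0.61189633,  0.22143026]), 'tool_rot': array([-1.79888269e+02,  6.73269888e-03,  1.95845028e+01]), 'force': array([ 0.48391458, -0.57761904,  0.08263498]), 'wrist_torque': array([-0.00146758,  0.03771462,  0.01781727]), 'grip_width': 0.08700302702400288}
scene {'camera_matrix': array([[567.47396276,   0.        , 317.3845995 ],
       [  0.        , 567.47396276, 236.6258677 ],
       [  0.        ,   0.        ,   1.        ]]), 'R': array([[-0.45621237,  0.88973563,  0.01551705],
       [ 0.71253746,  0.37568852, -0.59257784],
       [-0.5330672 , -0.25928486, -0.80536372]]), 't': array([ 0.25552453, -0.30785462,  1.85024691])}
beaker [([264.8, 158.
[... 427 characters left out ...]
722187],
       [  0.        , 481.91973457, 247.6485413 ],
       [  0.        ,   0.        ,   1.        ]]), 'R': array([[ 0.00332774, -0.99971152, -0.02378645],
       [-0.99806071, -0.00184181, -0.06222082],
       [ 0.06215906,  0.02394738, -0.99777892]]), 't': array([-0.00371651,  0.57348528,  1.09664774])}
beaker [([387.7, 317.4, 62.7, 64.4], 0.9), ([388.5, 261.6, 40.3, 37.3], 0.88), ([452.9, 229.4, 68.9, 46.2], 0.68), ([368.7, 113.6, 54.8, 63.6], 0.66)]
jug [([382.8, 241.5, 44.5, 61.2], 0.87)]
stirrer [([368.5, 211.5, 64.2, 80.7], 0.37)]
amber_bottle [([301.1, 176.3, 45.0, 41.2], 0.88)]
clear_bottle [([125.4, 257.4, 40.1, 30.8], 0.91)]
vial_rack [([305.3, 278.7, 26.9, 45.9], 0.82)]
```

View pics/scene0.png

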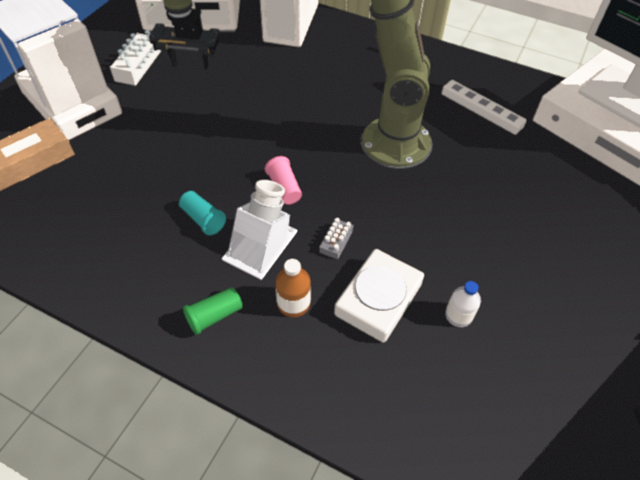

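View pics/top0.png

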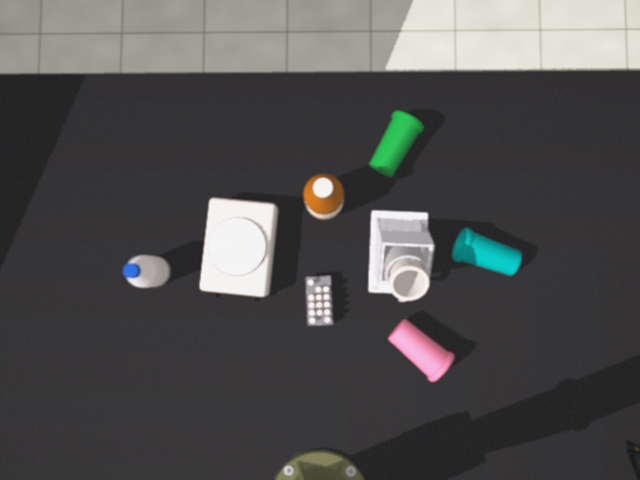

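The scene shows the white beaker in the jug at scene (268,190) / top (408,280). The look-alikes are green at scene (213,310), teal at (203,212) and pink at (284,180). I choose the white one. The stirrer plate is at top (238,246).

```bash
cat > h.py <<'E'
import numpy as np, cv2
from cell import camera_info
def cloud(n,d,box=None):
    ci=camera_info(n);K=ci['camera_matrix'];R=np.array(ci['R']);t=np.array(ci['t'])
    v,u=np.mgrid[0:480,0:640]
    z=d; P=np.stack([(u-K[0,2])/K[0,0]*z,(v-K[1,2])/K[1,1]*z,z],-1)
    W=(P-t)@R; W[z<=0]=np.nan
    return W
def proj(n,X):
    ci=camera_info(n);c=np.array(X)@np.array(ci['R']).T+np.array(ci['t']);p=c@np.array(ci['camera_matrix']).T
    return p[...,:2]/p[...,2:]
E
python3 - <<'E'
from h import *
im=cv2.imread('pics/top0.png');dt=np.load('pics/top0.npy');W=cloud('top',dt)
im2=cv2.imread('pics/scene0.png');W2=cloud('scene',np.load('pics/scene0.npy'))
for nm,(a,b) in dict(plate=(238,246),rim_in=(408,282),amber=(323,188),clear=(131,270),rack=(319,300),bench=(330,400),stand=(376,250)).items(): print(nm,W[b,a].round(4))
# stirrer plate
m=(abs(W[...,2]-.07)<.012); m[:, :190]=0; m[:,290:]=0
ys,xs=np.nonzero(m); P=W[m]; print('stir z',np.median(P[:,2]),P[:,:2].min(0),P[:,:2].max(0),len(P))
for lo in [.05,.06,.066,.07,.074]: 
    print(lo,(W[200:300,195:285,2]>lo).sum())
print(W[246,200:280:6,2].round(4))
a=cv2.resize(im[200:320,350:470],None,fx=5,fy=5,interpolation=cv2.INTER_CUBIC)
b=cv2.resize(im2[170:280,215:325],None,fx=5,fy=5,interpolation=cv2.INTER_CUBIC)
cv2.imwrite('pics/c_top.png',a);cv2.imwrite('pics/c_scene.png',b)
c=cv2.resize(im[190:310,185:345],None,fx=5,fy=5,interpolation=cv2.INTER_CUBIC);cv2.imwrite('pics/c_stir.png',c)
E
```

```text
plate [0.5736 0.1803 0.0701]
rim_in [ 0.4958 -0.1862  0.1196]
amber [ 0.6823 -0.0097  0.1801]
clear [0.5187 0.387  0.1434]
rack [0.4535 0.0016 0.0284]
bench [ 0.2227 -0.0237 -0.0014]
stand [ 0.5663 -0.1259  0.0531]
stir z 0.06496621117136242 [0.46535595 0.10260514] [0.68243341 0.26624211] 5968
0.05 6160
0.06 5524
0.066 2743
0.07 1691
0.074 110
[-0.      0.063   0.0702  0.072   0.0701  0.0713  0.0714  0.0735  0.0715
  0.0692  0.0714  0.0655  0.0284 -0.0018]
```

View pics/c_top.png

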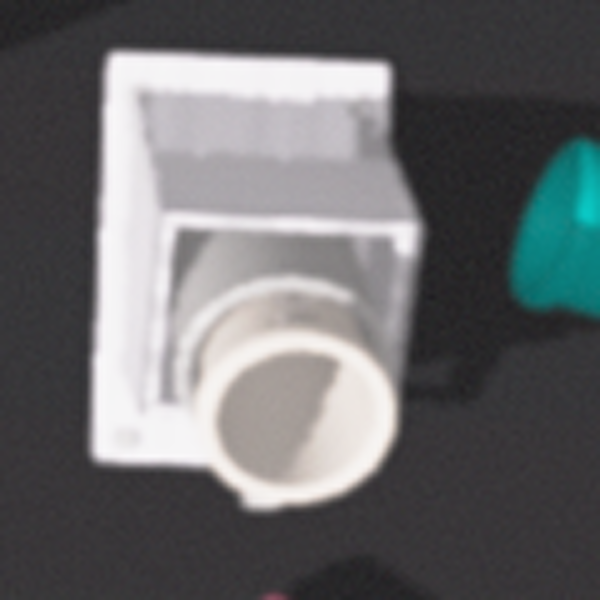

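View pics/c_scene.png

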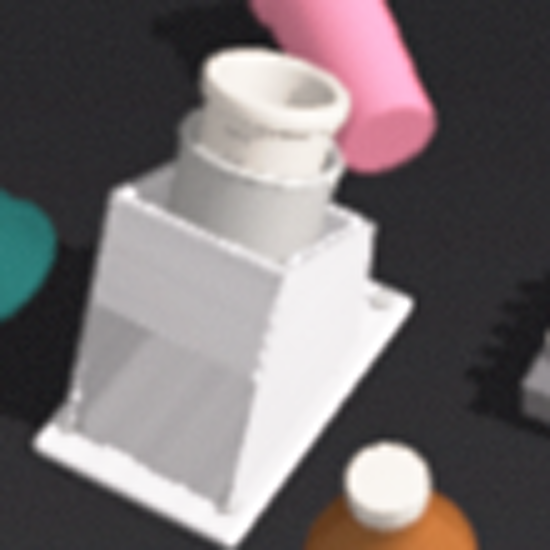

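View pics/c_stir.png

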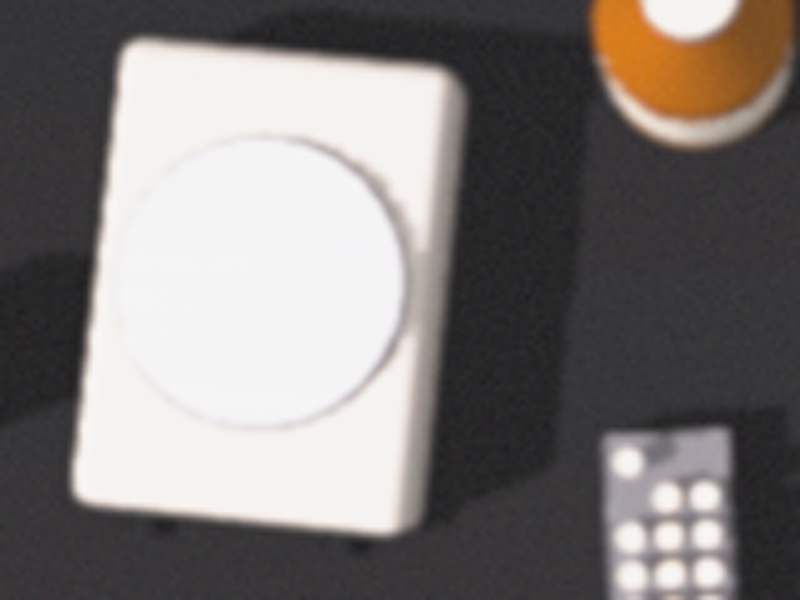

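```bash
cat > fit.py <<'E'
from h import *
from scipy.optimize import least_squares
def segs(P,A,B):
    d=B-A; t=np.clip(((P-A)@d)/(d@d),0,1); return np.linalg.norm(P-(A+t[:,None]*d),axis=1)
prof=np.array([[0,18],[29,18],[31,132],[39,132],[39,120],[34.5,120],[30.5,18],[30,18],[30,0],[0,0]])/1000
jug=np.array([[38,4],[38,100],[42,100],[42,0]])/1000
def dist(P,o,ax,pr):
    q=P-o; h=q@ax; r=np.linalg.norm(q-h[:,None]*ax,axis=1); rh=np.stack([r,h],1)
    return np.min([segs(rh,pr[i],pr[i+1]) for i in range(len(pr)-1)],axis=0)
E
python3 - <<'E'
from fit import *
W=cloud('top',np.load('pics/top0.npy'));W2=cloud('scene',np.load('pics/scene0.npy'))
A=W[225:305,375:440].reshape(-1,3);B=W2[170:235,240:300].reshape(-1,3)
P=np.concatenate([A,B]);P=P[np.isfinite(P).all(1)]
print(np.nanpercentile(A[:,2],[50,90,98,99.9]),np.nanpercentile(B[:,2],[50,90,99.9]))
src=np.concatenate([np.zeros(len(A)),np.ones(len(B))])
def unpack(p):
    ps,ti=p[3],p[4]
    ax=np.array([-np.sin(ti)*np.cos(ps),-np.sin(ti)*np.sin(ps),np.cos(ti)])
    return p[:3],ax  # rim centre
def sel(p,tol):
    o,ax=unpack(p);q=P-o;h=q@ax;r=np.linalg.norm(q-h[:,None]*ax,axis=1)
    return (h>-.125)&(h<.02)&(r<.055)
best=None
for x0 in [.47,.5,.53]:
  for z0 in [.17,.2]:
    p=np.array([x0,-.19,z0,0,np.radians(30)])
    for tol in [.02,.01,.006]:
        Q=P
        def f(p):
            o,ax=unpack(p); b=o-.132*ax; j=b-.004*ax
            d=np.minimum(dist(Q,b,ax,prof),dist(Q,j,ax,jug)); return np.minimum(d,tol)
        r=least_squares(f,p,x_scale=[.01,.01,.01,.1,.1],diff_step=1e-4); p=r.x
    if best is None or r.cost<best.cost: best=r
    print(p.round(4),r.cost)
o,ax=unpack(best.x);print(o,ax,np.degrees(best.x[3:]))
print('proj top',proj('top',o),'scene',proj('scene',o),'jug origin',o-.136*ax)
im=[cv2.imread('pics/top0.png'),cv2.imread('pics/scene0.png')]
e1=np.cross(ax,[0,1,0]);e1/=np.linalg.norm(e1);e2=np.cross(ax,e1);th=np.linspace(0,2*np.pi,200)[:,None]
out=[]
for I,n,(x,y) in zip(im,['top','scene'],[(360,220),(220,150)]):
    I=cv2.resize(I[y:y+100,x:x+100],None,fx=4,fy=4)
    for (r,h,c) in [(.039,0,(0,0,255)),(.031,0,(0,255,0)),(.042,-.036,(255,0,0))]:
        X=o+h*ax+r*(np.cos(th)*e1+np.sin(th)*e2)
        for u in ((proj(n,X)-[x,y]+.5)*4).astype(int): cv2.circle(I,tuple(int(k) for k in u),0,c,-1)
    out.append(I)
cv2.imwrite('pics/fit0.png',np.hstack(out))
E
```

```text
[0.10906905 0.16794549 0.19441787 0.20017622] [0.09258314 0.16799483 0.20097437]
[ 0.4898 -0.1788  0.1838  0.1577  0.6798] 0.09735423301749606
[ 0.4898 -0.1788  0.1838  0.1577  0.6798] 0.09735423361475577
[ 0.4898 -0.1788  0.1838  0.1576  0.6798] 0.09735423394277341
[ 0.4898 -0.1788  0.1838  0.1577  0.6798] 0.09735423496194325
[ 0.4898 -0.1788  0.1838  0.1576  0.6798] 0.0973542371269836
[ 0.4898 -0.1788  0.1838  0.1576  0.6798] 0.09735423392464648
[ 0.48978335 -0.17884506  0.18384951] [-0.62084245 -0.09872451  0.7776941 ] [ 9.03535288 38.95006809]
proj top [409.39878578 285.37740041] scene [270.00459021 185.12252498] jug origin [ 0.57421793 -0.16541853  0.07808311]
```

View pics/fit0.png

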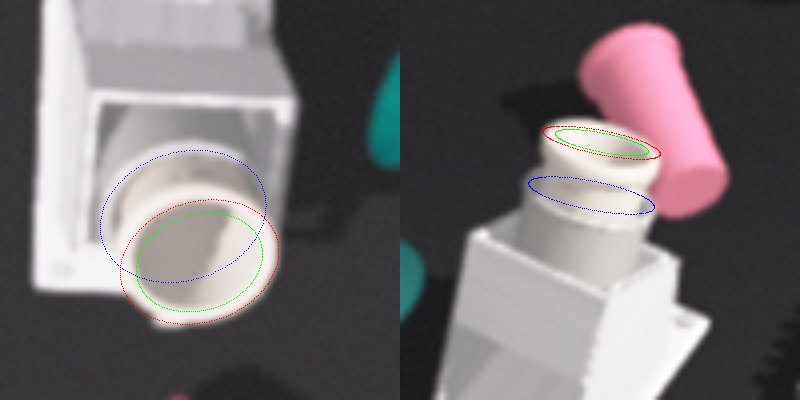

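```bash
cat > fit2.py <<'E'
from fit import *
def unpack(p,ps=None,ti=np.radians(30)):
    ps=p[3] if ps is None else ps
    ax=np.array([-np.sin(ti)*np.cos(ps),-np.sin(ti)*np.sin(ps),np.cos(ti)]); return p[:3],ax
def overlay(o,ax,name,ims,offs):
    e1=np.cross(ax,[0,1,0]);e1/=np.linalg.norm(e1);e2=np.cross(ax,e1);th=np.linspace(0,2*np.pi,200)[:,None];out=[]
    for I,n,(x,y) in zip(ims,['top','scene'],offs):
        I=cv2.resize(I[y:y+100,x:x+100],None,fx=4,fy=4,interpolation=cv2.INTER_CUBIC)
        for (r,h,c) in [(.039,0,(0,0,255)),(.031,0,(0,255,0)),(.042,-.036,(255,0,0))]:
            X=o+h*ax+r*(np.cos(th)*e1+np.sin(th)*e2)
            for u in ((proj(n,X)-[x,y]+.5)*4).astype(int): cv2.circle(I,tuple(int(k) for k in u),0,c,-1)
        out.append(I)
    cv2.imwrite(name,np.hstack(out))
E
python3 - <<'E'
from fit2 import *
it,i2=cv2.imread('pics/top0.png'),cv2.imread('pics/scene0.png')
W=cloud('top',np.load('pics/top0.npy'));W2=cloud('scene',np.load('pics/scene0.npy'))
# base edges of stand for yaw: bright pixels with z<.03
B=W[205:300,360:440];bm=(B[...,2]<.03)&(it[205:300,360:440].min(2)>150);Q=B[bm][:,:2].astype(np.float32);print('base',Q.min(0),Q.max(0),cv2.minAreaRect(Q))
for r in range(212,294,10):
    row=it[r,360:400].min(1).astype(int); c=np.argmax(row>130); print(r,360+c,W[r,362+c].round(3),end=' ')
print()
m=np.zeros((480,640),bool); m[266:302,388:432]=1; m&=(W[...,2]>.13)
m2=np.zeros((480,640),bool); m2[178:200,250:290]=1; m2&=(W2[...,2]>.13)
P=np.concatenate([W[m],W2[m2]]);print(m.sum(),m2.sum())
for free in [0,1]:
    p=np.array([.49,-.185,.185,-.035])
    for tol in [.015,.008,.005]:
        def f(p):
            o,ax=unpack(p,None if free else -.035); b=o-.132*ax
            return np.minimum(dist(P,b,ax,prof),tol)
        p=least_squares(f,p,x_scale=[.01,.01,.01,.1],diff_step=1e-4).x
    o,ax=unpack(p,None if free else -.035); r=f(p)
    print(p.round(4),np.median(r),(r[:m.sum()]).mean(),r[m.sum():].mean(),'jug origin',(o-.136*ax).round(4))
    overlay(o,ax,f'pics/fit1_{free}.png',[it,i2],[(360,220),(220,150)])
E
```

```text
base [ 0.45540315 -0.26388696] [ 0.6637289  -0.11131873] ((0.5592880845069885, -0.18855218589305878), (0.14900298416614532, 0.20479083061218262), 87.17645263671875)
212 371 [ 0.658 -0.123  0.007] 222 370 [ 0.634 -0.121  0.009] 232 370 [ 0.611 -0.121  0.007] 242 370 [ 0.588 -0.121  0.006] 252 369 [ 0.564 -0.118  0.008] 262 369 [ 0.541 -0.118  0.008] 272 368 [ 0.518 -0.116  0.009] 282 368 [ 0.495 -0.116  0.011] 292 370 [ 0.471 -0.121 -0.002] 
898 530
[ 0.4894 -0.1784  0.1915 -0.035 ] 0.0011213869514988782 0.0012707788107244008 0.0017554049259569126 jug origin [ 0.5574 -0.1808  0.0737]
[ 0.4932 -0.1775  0.1814 -0.0414] 0.0009418980789327803 0.0010668377206985958 0.0016792166184785766 jug origin [ 0.5612 -0.1803  0.0636]
```

View pics/fit1_0.png

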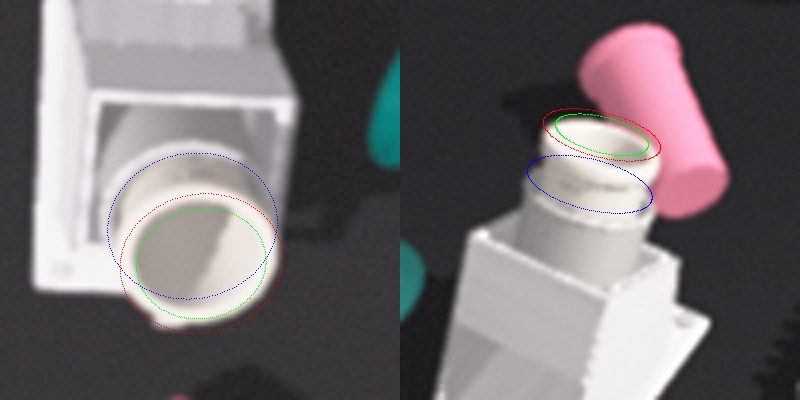

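View pics/fit1_1.png

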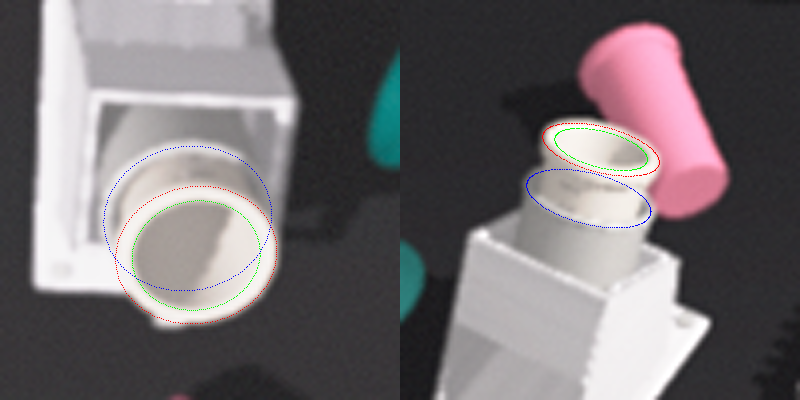

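```bash
cat > plan.py <<'E'
from h import *
from scipy.spatial.transform import Rotation as Ro
from cell import monitor
def cur():
    s=monitor.get_obs(); return s['tool_pos'],Ro.from_euler('xyz',s['tool_rot'],degrees=True)
def rows(p0,R0,p1,R1,n,nd=1):
    w=(R0.inv()*R1).as_rotvec(degrees=True)/n; out=[];p=p0.copy();R=R0
    for k in range(n):
        tgt=p0+(p1-p0)*(k+1)/n
        s=R.inv().apply(tgt-p)*1000
        r=np.r_[s.round(nd),w.round(nd)];out.append(r)
        p=p+R.apply(r[:3])/1000;R=R*Ro.from_rotvec(r[3:],degrees=True)
    print('n',n,'end err mm',((p-p1)*1000).round(2),'rot',(R.inv()*R1).as_rotvec(degrees=True).round(2))
    for i in range(0,n,10): print([round(float(x),3)+0 for r in out[i:i+10] for x in r])
O=np.array([.493,-.179,.181]);PS=np.radians(-2.4);TI=np.radians(30)
AX=np.array([-np.sin(TI)*np.cos(PS),-np.sin(TI)*np.sin(PS),np.cos(TI)])
YT=np.array([np.cos(TI)*np.cos(PS),np.cos(TI)*np.sin(PS),np.sin(TI)])
ZT=-AX; XT=np.cross(YT,ZT); RG=Ro.from_matrix(np.stack([XT,YT,ZT],1))
G=O+.035*YT-.023*AX
E
python3 - <<'E'
from plan import *
p,R=cur();H=G+.07*AX
print(G,H,RG.as_euler('xyz',degrees=True)); rows(p,R,H,RG,12)
E
```

```text
[ 0.53477421 -0.18075086  0.17858142] [ 0.49980491 -0.17928521  0.23920319] [150.    0.   87.6]
n 12 end err mm [ 0.   -0.01 -0.03] rot [ 0.16 -0.04 -0.38]
[34.2, -26.1, -1.4, -2.2, 1.5, -5.5, 36.7, -22.7, -1.4, -2.2, 1.5, -5.5, 38.6, -19.0, -1.2, -2.2, 1.5, -5.5, 40.3, -15.2, -0.8, -2.2, 1.5, -5.5, 41.6, -11.2, -0.3, -2.2, 1.5, -5.5, 42.5, -7.2, 0.5, -2.2, 1.5, -5.5, 43.0, -3.1, 1.4, -2.2, 1.5, -5.5, 43.0, 0.9, 2.5, -2.2, 1.5, -5.5, 42.6, 5.0, 3.7, -2.2, 1.5, -5.5, 41.9, 8.8, 5.1, -2.2, 1.5, -5.5]
[40.7, 12.6, 6.6, -2.2, 1.5, -5.5, 39.1, 16.1, 8.2, -2.2, 1.5, -5.5]
```

>>> servo_tool:
  commands: [34.2,-26.1,-1.4,-2.2,1.5,-5.5,36.7,-22.7,-1.4,-2.2,1.5,-5.5,38.6,-19.0,-1.2,-2.2,1.5,-5.5,40.3,-15.2,-0.8,-2.2,1.5,-5.5,41.6,-11.2,-0.3,-2.2,1.5,-5.5,42.5,-7.2,0.5,-2.2,1.5,-5.5,43.0,-3.1,1.4,-2.2,1.5,-5.5,43.0,0.9,2.5,-2.2,1.5,-5.5,42.6,5.0,3.7,-2.2,1.5,-5.5,41.9,8.8,5.1,-2.2,1.5,-5.5]
  jaw: 50

```text
time_s: 1.7
tool_pos: [0.4535, -0.2499, 0.2369]
tool_rot: [154.4, -2.6, 76.4]
force: [0.8, 0.5, 0.6]
grip_width: 0.0499
```

>>> servo_tool:
  commands: [40.7,12.6,6.6,-2.2,1.5,-5.5,39.1,16.1,8.2,-2.2,1.5,-5.5,0,0,0,0,0,0,0,0,0,0,0,0]

```text
time_s: 2.1
tool_pos: [0.4999, -0.1784, 0.2393]
tool_rot: [149.8, -0.2, 87.4]
force: [-0.3, -0.7, 0.5]
grip_width: 0.0499
```

```bash
python3 - <<'E'
from plan import *
from cell import read_camera
s=monitor.get_obs();print(s['time_s'],s['qpos'].round(1),s['tool_pos'],s['tool_rot'],s['force'].round(1),s['grip_width'])
p,R=cur();print(RG.inv().apply(p-G)*1000)
a,d=read_camera('top');b,d2=read_camera('scene')
np.save('pics/t1.npy',d);cv2.imwrite('pics/t1.png',a[:,:,::-1]);cv2.imwrite('pics/s1.png',b[:,:,::-1])
x=cv2.resize(a[200:320,340:460,::-1],None,fx=3.3,fy=3.3);y=cv2.resize(b[120:240,210:330,::-1],None,fx=3.3,fy=3.3)
cv2.imwrite('pics/h1.png',np.hstack([x,y]))
rows(p,R,G,RG,10)
E
```

```text
2.1 [ 47.8 -17.1 -19.4 122.  -24.4  48.7  37.3] [ 0.4999312  -0.17841004  0.23932718] [149.84622901  -0.18399721  87.39794034] [-0.3 -0.7  0.5] 0.04985261373574011
[  0.87969283   0.13952171 -70.06260976]
n 10 end err mm [ 0.04 -0.05 -0.02] rot [ 0.15 -0.06 -0.27]
[-0.1, 0.0, 7.0, 0.0, 0.0, 0.0, -0.1, -0.1, 7.0, 0.0, 0.0, 0.0, -0.1, 0.0, 7.0, 0.0, 0.0, 0.0, -0.1, 0.0, 7.0, 0.0, 0.0, 0.0, -0.1, -0.1, 7.0, 0.0, 0.0, 0.0, -0.1, 0.0, 7.0, 0.0, 0.0, 0.0, -0.1, 0.0, 7.0, 0.0, 0.0, 0.0, -0.1, -0.1, 7.0, 0.0, 0.0, 0.0, -0.1, 0.0, 7.1, 0.0, 0.0, 0.0, -0.1, 0.0, 7.0, 0.0, 0.0, 0.0]
```

View pics/h1.png

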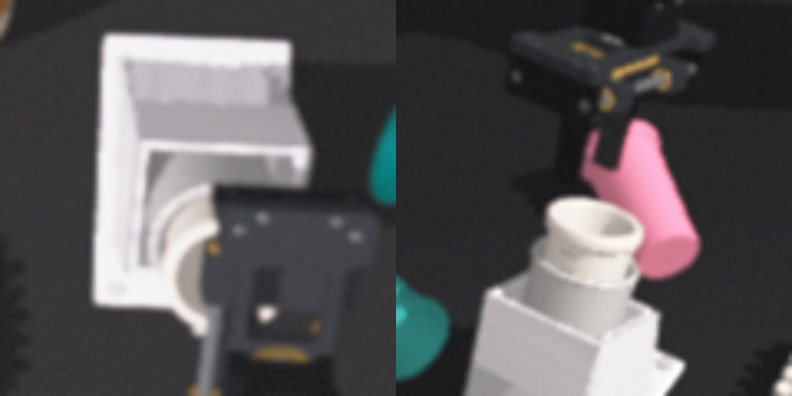

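```bash
python3 - <<'E'
from plan import *
p,R=cur();b=cv2.imread('pics/s1.png');a=cv2.imread('pics/t1.png')
def dr(I,n,x,y,pts):
    I=cv2.resize(I[y:y+120,x:x+120],None,fx=3.3,fy=3.3)
    for X,c in pts:
        u=(proj(n,X)-[x,y]+.5)*3.3; cv2.circle(I,(int(u[0]),int(u[1])),3,c,-1)
    return I
# finger tips inner surface at y=+-25, centre
pts=[(p,(0,0,255)),(p+R.apply([0,.025,0]),(0,255,0)),(p+R.apply([0,-.025,0]),(255,0,0)),(O+.035*YT,(0,255,255)),(O,(255,0,255)),(O-.035*YT,(255,255,0))]
cv2.imwrite('pics/h2.png',np.hstack([dr(a,'top',340,200,pts),dr(b,'scene',210,120,pts)]))
E
```

```text
(no output)
```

View pics/h2.png

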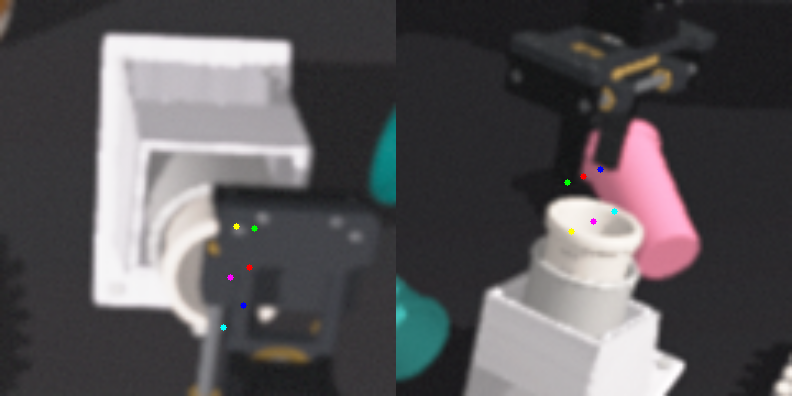

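>>> servo_tool:
  commands: [-0.2,0,10,0,0,0,-0.2,0,10,0,0,0,-0.2,0,10,0,0,0,-0.2,0,10,0,0,0,0,0,10,0,0,0,0,0,8,0,0,0,0,0,6,0,0,0,0,0,4,0,0,0,0,0,2,0,0,0,0,0,0,0,0,0]

```text
time_s: 3.2
tool_pos: [0.535, -0.1814, 0.1785]
tool_rot: [149.8, -0.2, 87.3]
force: [0.8, -0.3, -0.3]
grip_width: 0.0501
```

```bash
python3 - <<'E'
from plan import *
from cell import read_camera
s=monitor.get_obs();print(s['time_s'],s['qpos'].round(1),s['tool_pos'],s['tool_rot'],s['force'].round(1),s['grip_width'])
p,R=cur();print(RG.inv().apply(p-G)*1000)
b,d2=read_camera('scene')
cv2.imwrite('pics/h3.png',cv2.resize(b[120:240,210:330,::-1],None,fx=5,fy=5))
E
```

```text
3.2 [ 47.2  -9.2 -22.5 123.3 -23.   39.   36. ] [ 0.53495985 -0.1814366   0.17852391] [149.84492765  -0.23202837  87.30029796] [ 0.8 -0.3 -0.3] 0.05008350221581674
[-0.67736881  0.15673823  0.15689374]
```

View pics/h3.png

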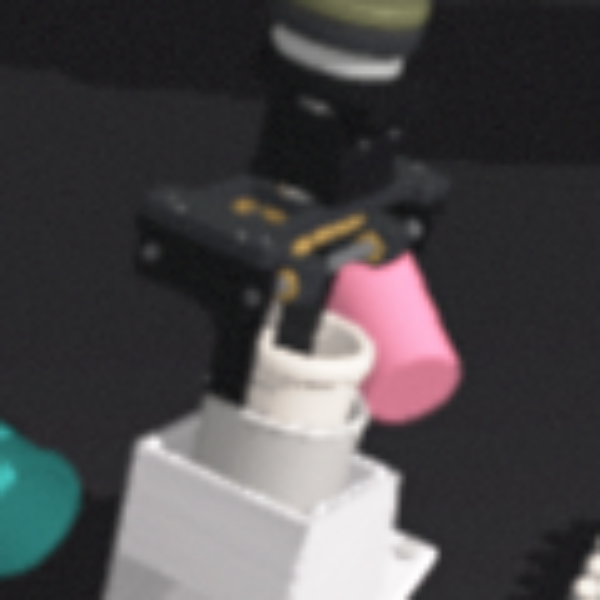

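Inner finger is inside the mouth, outer one outside at (235,380). Closing softly first to see the centring.

>>> servo_tool:
  commands: [0,0,0,0,0,0,0,0,0,0,0,0,0,0,0,0,0,0,0,0,0,0,0,0,0,0,0,0,0,0,0,0,0,0,0,0]
  jaw: 4
  newtons: 15

```text
time_s: 3.85
tool_pos: [0.5341, -0.1813, 0.1779]
tool_rot: [149.9, -0.3, 87.3]
force: [-2.8, 0.5, -2.3]
grip_width: 0.0105
```

```bash
python3 - <<'E'
from plan import *
s=monitor.get_obs();print(s['time_s'],s['force'].round(1),RG.inv().apply(s['force']).round(1),s['wrist_torque'].round(2),s['grip_width'])
p,R=cur();print(RG.inv().apply(p-G)*1000)
E
```

```text
3.85 [-2.8  0.5 -2.3] [ 0.4 -3.6  0.5] [ 0.13  1.3  -0.04] 0.010533603177326338
[-0.57359386 -0.88149381  0.24433033]
```

>>> servo_tool:
  commands: [0,-1,0,0,0,0,0,-1,0,0,0,0,0,0,0,0,0,0,0,0,0,0,0,0]
  newtons: 50

```text
time_s: 4.25
tool_pos: [0.533, -0.1812, 0.1777]
tool_rot: [149.9, -0.2, 87.3]
force: [-5.9, 2.4, 5.3]
grip_width: 0.0083
```

```bash
python3 - <<'E'
from plan import *
s=monitor.get_obs();print(s['time_s'],s['force'].round(1),RG.inv().apply(s['force']).round(1),s['wrist_torque'].round(2),s['grip_width'],s['qpos'].round(1))
p,R=cur();print(RG.inv().apply(p-G)*1000)
E
```

```text
4.25 [-5.9  2.4  5.3] [ 2.1 -2.5 -7.6] [0.41 1.44 0.12] 0.008333473400239058 [ 47.2  -9.4 -22.4 123.5 -23.2  39.   36.2]
[-0.55342799 -1.97366213 -0.08290179]
```

>>> servo_tool:
  commands: [-4.73,-0.33,-0.3,0,0,8,-4.73,-0.33,-0.4,0,0,8,-4.73,-0.33,-0.4,0,0,8,4.73,-0.33,0,0,0,-8,4.73,-0.33,-0.4,0,0,-8,4.73,-0.33,-0.4,0,0,-8,4.73,-0.33,-0.4,0,0,-8,4.73,-0.33,-0.4,0,0,-8,4.73,-0.33,-0.4,0,0,-8]

```text
time_s: 5.15
tool_pos: [0.5286, -0.1661, 0.177]
tool_rot: [152.1, 11.5, 108.7]
force: [-1.9, 1.7, -2.0]
grip_width: 0.0078
```

```bash
cat > st.py <<'E'
from plan import *
s=monitor.get_obs();p,R=cur()
print(s['time_s'],'F tool',R.inv().apply(s['force']).round(1),s['wrist_torque'].round(2),s['grip_width'].round(4),s['qpos'].round(1))
print('rel G in grasp frame',(RG.inv().apply(p-G)*1000).round(2),'rot',(RG.inv()*R).as_rotvec(degrees=True).round(2))
# axis pt
c=p+R.apply([0,-.034,0]); print('axis pt',(RG.inv().apply(c-G)*1000).round(2))
E
python3 st.py
```

```text
Traceback (most recent call last):
  File "st.py", line 3, in <module>
    print(s['time_s'],'F tool',R.inv().apply(s['force']).round(1),s['wrist_torque'].round(2),s['grip_width'].round(4),s['qpos'].round(1))
                                                                                             ^^^^^^^^^^^^^^^^^^^^^
AttributeError: 'float' object has no attribute 'round'
```

```bash
sed -i "s/s\['grip_width'\].round(4)/s['grip_width']/" st.py; python3 st.py; python3 - <<'E'
from h import *
from cell import read_camera
b,d2=read_camera('scene');cv2.imwrite('pics/h4.png',cv2.resize(b[120:240,210:330,::-1],None,fx=5,fy=5))
E
```

```text
5.15 F tool [ 2.6 -1.9  0.8] [ 0.6   1.4  -0.08] 0.007766345960985862 [ 43.7 -10.7 -20.6 124.6 -22.3  38.9  58.2]
rel G in grasp frame [14.35 -6.67 -2.01] rot [-1.000e-02  1.800e-01 -2.387e+01]
axis pt [  0.59 -37.76  -1.98]
```

View pics/h4.png

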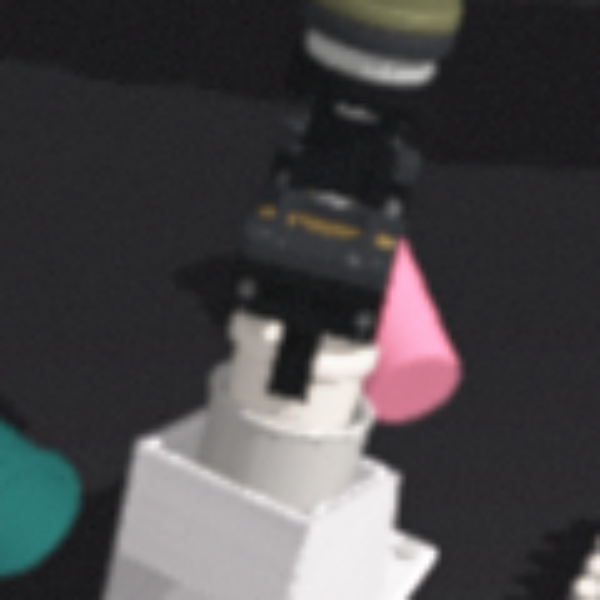

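>>> servo_tool:
  commands: [-4.73,-0.33,0,0,0,8,-4.73,-0.33,-0.4,0,0,8,-4.73,-0.33,-0.4,0,0,8,-4.73,-0.33,-0.4,0,0,8,-4.73,-0.33,-0.4,0,0,8,-4.73,-0.33,-0.4,0,0,8,4.73,-0.33,0,0,0,-8,4.73,-0.33,-0.4,0,0,-8,4.73,-0.33,-0.4,0,0,-8,4.73,-0.33,-0.4,0,0,-8]

```text
time_s: 6.2
tool_pos: [0.5285, -0.1748, 0.1803]
tool_rot: [150.3, 3.6, 94.4]
force: [-2.0, 2.6, -3.8]
grip_width: 0.008
```

>>> servo_tool:
  commands: [4.73,-0.33,-0.4,0,0,-8,4.73,-0.33,-0.4,0,0,-8,-4.73,-0.33,0,0,0,8,-4.73,-0.33,-0.4,0,0,8,-4.73,-0.33,-0.4,0,0,8,-4.73,-0.33,-0.4,0,0,8,-4.73,-0.33,-0.4,0,0,8,-4.73,-0.33,-0.4,0,0,8,4.73,-0.33,0,0,0,-8,4.73,-0.33,-0.4,0,0,-8]

```text
time_s: 7.2
tool_pos: [0.5264, -0.1849, 0.1831]
tool_rot: [150.4, -4.3, 80.5]
force: [-0.9, 1.0, -4.7]
grip_width: 0.008
```

```bash
python3 st.py; python3 - <<'E'
from h import *
from cell import read_camera
b,d2=read_camera('scene');cv2.imwrite('pics/h5.png',cv2.resize(b[120:240,210:330,::-1],None,fx=5,fy=5))
E
```

```text
7.2 F tool [ 0.5 -3.3  3.6] [0.31 1.57 0.13] 0.00801064529398775 [ 48.9 -10.2 -22.9 123.4 -24.   40.5  29.6]
rel G in grasp frame [-4.47 -4.88 -7.98] rot [0.11 0.19 8.29]
axis pt [  0.43 -38.52  -8.06]
```

View pics/h5.png

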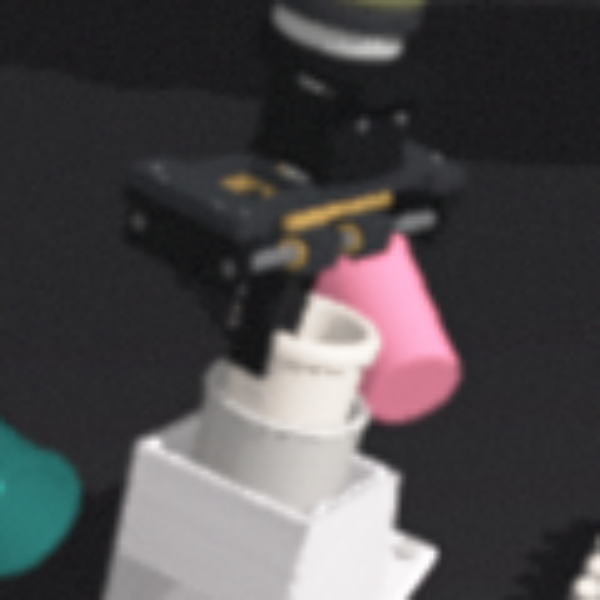

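>>> servo_tool:
  commands: [4.73,-0.2,-0.4,0,0,-8,4.73,-0.2,-0.4,0,0,-8,4.73,-0.2,-0.4,0,0,-8,4.73,-0.2,-0.4,0,0,-8,-4.73,-0.2,0,0,0,8,-4.73,-0.2,-0.4,0,0,8,-4.73,-0.2,-0.4,0,0,8,-4.73,-0.2,-0.4,0,0,8,-4.73,-0.2,-0.4,0,0,8,-4.73,-0.2,-0.4,0,0,8]

```text
time_s: 8.25
tool_pos: [0.5229, -0.1948, 0.1859]
tool_rot: [152.5, -12.2, 65.7]
force: [-3.8, 0.5, -4.2]
grip_width: 0.0083
```

>>> servo_tool:
  commands: [4.73,-0.2,0,0,0,-8,4.73,-0.2,-0.4,0,0,-8,4.73,-0.2,-0.4,0,0,-8,4.73,-0.2,-0.4,0,0,-8,4.73,-0.2,-0.4,0,0,-8,4.73,-0.2,-0.4,0,0,-8,-4.73,-0.2,0,0,0,8,-4.73,-0.2,-0.4,0,0,8,-4.73,-0.2,-0.4,0,0,8,-4.73,-0.2,-0.4,0,0,8]

```text
time_s: 9.25
tool_pos: [0.526, -0.1853, 0.1922]
tool_rot: [150.3, -4.6, 79.9]
force: [-6.2, 3.0, 2.4]
grip_width: 0.0081
```

>>> servo_tool:
  commands: [-4.73,-0.2,-0.4,0,0,8,-4.73,-0.2,-0.4,0,0,8,4.73,-0.2,0,0,0,-8,4.73,-0.2,-0.5,0,0,-8,4.73,-0.2,-0.5,0,0,-8,4.73,-0.2,-0.5,0,0,-8,4.73,-0.2,-0.5,0,0,-8,4.73,-0.2,-0.5,0,0,-8]

```text
time_s: 10.05
tool_pos: [0.5246, -0.1678, 0.1948]
tool_rot: [152.0, 11.7, 108.3]
force: [-0.8, -1.1, -2.2]
grip_width: 0.0077
```

```bash
python3 st.py; python3 - <<'E'
from h import *
from cell import read_camera
b,d2=read_camera('scene');cv2.imwrite('pics/h6.png',cv2.resize(b[120:240,210:330,::-1],None,fx=5,fy=5))
E
```

```text
10.05 F tool [-0.4 -2.1  1.5] [-0.19  0.96 -0.11] 0.007662829108297234 [ 44.1 -12.4 -20.2 123.9 -22.4  41.2  58. ]
rel G in grasp frame [ 12.48  -1.2  -19.36] rot [ -0.18  -0.06 -23.68]
axis pt [ -1.18 -32.34 -19.27]
```

View pics/h6.png

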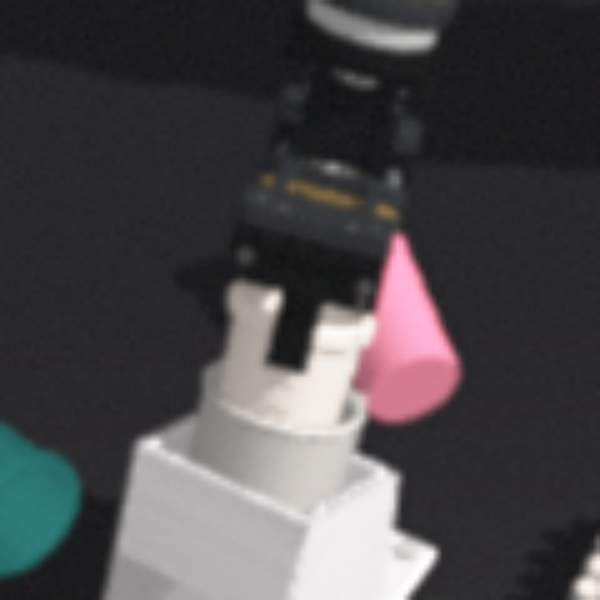

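>>> servo_tool:
  commands: [-4.73,-0.3,-1,0,0,8,-4.73,-0.3,-1,0,0,8,-4.73,-0.3,-1,0,0,8,0,0,-4,0,0,0,0,0,-4,0,0,0]

```text
time_s: 10.6
tool_pos: [0.5205, -0.1812, 0.2056]
tool_rot: [149.9, -0.2, 87.3]
force: [-2.0, -0.5, -2.6]
grip_width: 0.0077
```

```bash
python3 st.py; python3 - <<'E'
from plan import *
from cell import read_camera
b,d2=read_camera('scene');cv2.imwrite('pics/h7.png',cv2.resize(b[120:240,210:330,::-1],None,fx=5,fy=5))
def ray(n,uv,z):
    ci=camera_info(n);K=ci['camera_matrix'];Rm=ci['R'];t=ci['t']
    d=Rm.T@np.linalg.solve(K,np.r_[uv,1]);c=-Rm.T@t;return c+d*(z-c[2])/d[2]
print('plate',ray('top',[237.2,246.6],.07))
# scene ellipse of plate
im=cv2.imread('pics/scene0.png');c=cv2.resize(im[240:345,325:430],None,fx=5.5,fy=5.5,interpolation=cv2.INTER_CUBIC);cv2.imwrite('pics/c_st2.png',c)
E
```

```text
10.6 F tool [-0.6 -3.   1.2] [0.09 1.25 0.01] 0.0077401056960521835 [ 48.2 -12.7 -21.8 122.7 -23.9  43.3  36.8]
rel G in grasp frame [ -1.     1.22 -30.5 ] rot [-0.12  0.04  0.4 ]
axis pt [ -0.77 -32.78 -30.43]
plate [0.57222521 0.18203856 0.07      ]
```

View pics/h7.png

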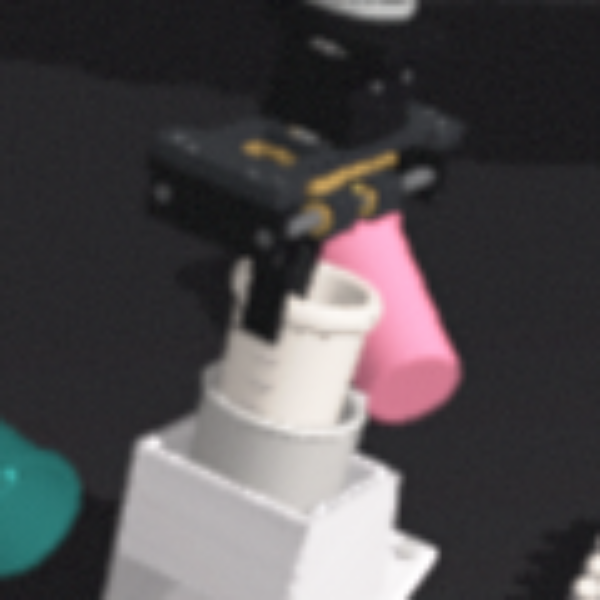

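View pics/c_st2.png

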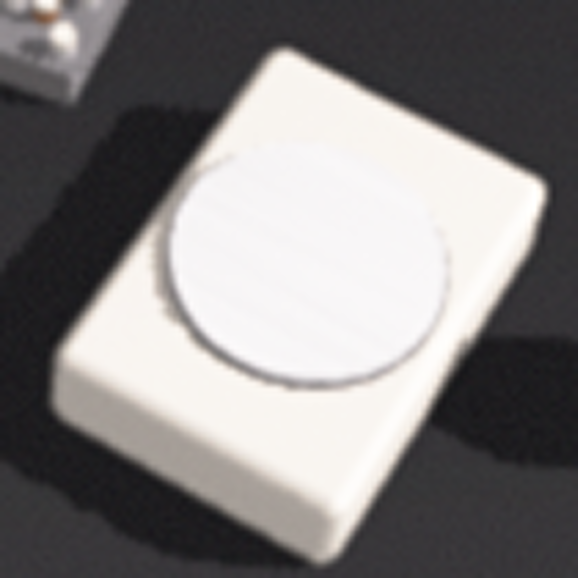

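```bash
cat > wd.py <<'E'
from plan import *
def ray(n,uv,z):
    ci=camera_info(n);K=ci['camera_matrix'];Rm=ci['R'];t=ci['t']
    d=Rm.T@np.linalg.solve(K,np.r_[uv,1]);c=-Rm.T@t;return c+d*(z-c[2])/d[2]
BT=np.array([0,-.034,.109])
def path(poses,p,R,nd=1):
    out=[]
    for pt,Rt in poses:
        r=np.r_[(R.inv().apply(pt-p)*1000).round(nd),(R.inv()*Rt).as_rotvec(degrees=True).round(nd)];out.append(r)
        p=p+R.apply(r[:3])/1000;R=R*Ro.from_rotvec(r[3:],degrees=True)
    print(len(out),'max',np.abs(out).max(0))
    for i in range(0,len(out),10): print([round(float(x),3)+0 for r in out[i:i+10] for x in r])
E
python3 - <<'E'
from wd import *
print(ray('scene',[381.2,288],.07))
p,R=cur();b=p+R.apply(BT);print('foot',b)
J=O-.136*AX;print('jug',J,'foot along',(b-J)@AX,'off',(b-J)-((b-J)@AX)*AX)
po=[]
t=0
for k in range(4):
    t+=.008; po.append((p+t*AX,R))
b1=b+t*AX; p1=p+t*AX
for k in range(10):
    dt=.008*(k+1); R2=R*Ro.from_rotvec([2.0*(k+1),0,0],degrees=True)
    bb=b1+dt*AX; po.append((bb-R2.apply(BT),R2))
# check sign
print('tilt end axis',-po[-1][1].apply([0,0,1]),'foot end',bb,'tcp',po[-1][0])
path(po,p,R)
E
```

```text
[0.57407836 0.18784254 0.07      ]
foot [ 0.54599756 -0.18196184  0.09504687]
jug [ 0.56094035 -0.18184754  0.06322055] foot along 0.03502485403265975 off [ 0.00255427 -0.00084764  0.00149391]
tilt end axis [-0.17636522  0.0049632   0.98431229] foot end [ 0.49004668 -0.17961681  0.19204171] tcp [ 0.50425147 -0.18067489  0.30532942]
14 max [0.  3.8 8.  2.  0.  0. ]
[0.0, 0.0, -8.0, 0.0, 0.0, 0.0, 0.0, 0.0, -8.0, 0.0, 0.0, 0.0, 0.0, 0.1, -8.0, 0.0, 0.0, 0.0, 0.0, 0.0, -8.0, 0.0, 0.0, 0.0, 0.0, 3.8, -6.7, 2.0, 0.0, 0.0, 0.0, 3.5, -6.8, 2.0, 0.0, 0.0, 0.0, 3.3, -6.7, 2.0, 0.0, 0.0, 0.0, 2.9, -6.7, 2.0, 0.0, 0.0, 0.0, 2.7, -6.7, 2.0, 0.0, 0.0, 0.0, 2.4, -6.6, 2.0, 0.0, 0.0]
[0.0, 2.2, -6.6, 2.0, 0.0, 0.0, 0.0, 1.9, -6.5, 2.0, 0.0, 0.0, 0.0, 1.6, -6.5, 2.0, 0.0, 0.0, 0.0, 1.3, -6.3, 2.0, 0.0, 0.0]
```

>>> servo_tool:
  commands: [0,0,-8,0,0,0,0,0,-8,0,0,0,0,0,-8,0,0,0,0,0,-8,0,0,0,0,3.8,-6.7,2,0,0,0,3.5,-6.8,2,0,0]

```text
time_s: 11.25
tool_pos: [0.5039, -0.1803, 0.2496]
tool_rot: [153.9, -0.2, 87.3]
force: [-1.9, 0.7, -3.3]
grip_width: 0.0078
```

```bash
python3 st.py; python3 - <<'E'
from h import *
from cell import read_camera
b,d2=read_camera('scene');cv2.imwrite('pics/h8.png',cv2.resize(b[120:240,210:330,::-1],None,fx=5,fy=5))
E
```

```text
11.25 F tool [ 0.6 -3.2  2.1] [0.18 1.35 0.01] 0.007817605460375684 [ 48.8 -14.4 -21.7 117.3 -19.7  53.4  32.4]
rel G in grasp frame [ -0.89   8.83 -76.95] rot [3.92 0.02 0.39]
axis pt [ -0.65 -25.09 -79.27]
```

View pics/h8.png

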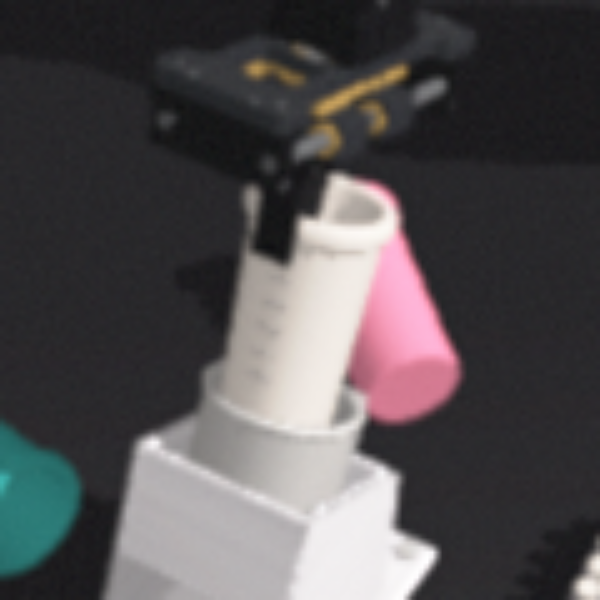

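Jug still seated (edge at (285,425) unchanged), beaker about 77 mm out, with small forces and j2 inside its range. I continue the withdrawal.

>>> servo_tool:
  commands: [0,3.3,-6.7,2,0,0,0,2.9,-6.7,2,0,0,0,2.7,-6.7,2,0,0,0,2.4,-6.6,2,0,0,0,2.2,-6.6,2,0,0,0,1.9,-6.5,2,0,0,0,1.6,-6.5,2,0,0,0,1.3,-6.3,2,0,0,0,0,-3,0,0,0,0,0,-3,0,0,0]

```text
time_s: 12.3
tool_pos: [0.5041, -0.1805, 0.3114]
tool_rot: [169.7, -0.2, 87.3]
force: [-0.1, 0.1, -2.1]
grip_width: 0.0077
```

```bash
python3 st.py; python3 - <<'E'
from wd import *
from cell import read_camera
b,d2=read_camera('scene');cv2.imwrite('pics/h9.png',cv2.resize(b[100:240,200:340,::-1],None,fx=4.2,fy=4.2))
p,R=cur();f=p+R.apply(BT);print('foot',f,'dist jug',np.linalg.norm(f-(O-.136*AX)))
E
```

```text
12.3 F tool [ 0.  -0.5  2.1] [0.01 0.22 0.02] 0.0076983571316238735 [ 48.7  -4.3 -27.8  98.5  -5.6  75.6  19.1]
rel G in grasp frame [  -1.01   39.89 -130.38] rot [19.68  0.11  0.35]
axis pt [  -0.82    7.88 -141.83]
foot [ 0.48987184 -0.17960215  0.19838186] dist jug 0.15272313225690973
```

View pics/h9.png

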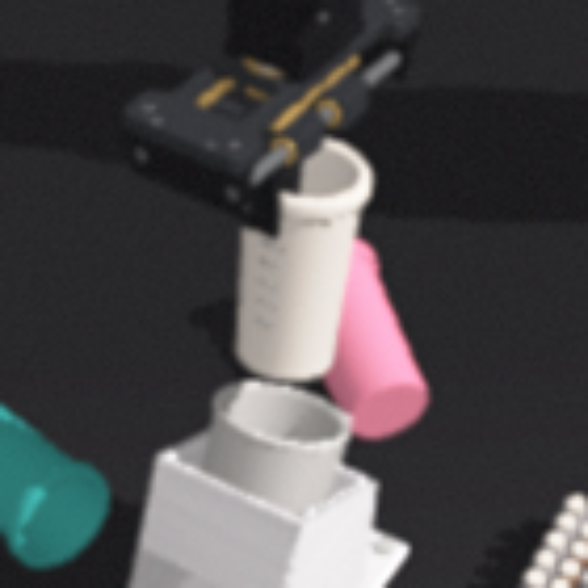

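```bash
python3 - <<'E'
from wd import *
p,R=cur();f=p+R.apply(BT)
# rotate so tool z is down
z=R.apply([0,0,1]);ax=np.cross(z,[0,0,-1]);an=np.arcsin(np.linalg.norm(ax));Rw=ax/np.linalg.norm(ax)*an
po=[]
for k in range(4):
    R2=Ro.from_rotvec(Rw*(k+1)/4)*R; po.append((f+[0,0,.005*(k+1)]-R2.apply(BT),R2))
f1=f+[0,0,.02];T=np.array([.573,.185,.12])
for k in range(16):
    s=.5-.5*np.cos(np.pi*(k+1)/16); po.append((f1+(T-f1)*s-R2.apply(BT),R2))
path(po,p,R); print(R2.as_euler('xyz',degrees=True))
E
```

```text
20 max [35.9  6.4  9.6  2.6  0.1  0. ]
[0.1, 5.8, -3.3, 2.6, -0.1, 0.0, 0.1, 5.5, -3.3, 2.6, 0.0, 0.0, 0.1, 5.3, -3.3, 2.5, -0.1, 0.0, 0.1, 5.1, -3.4, 2.6, 0.0, 0.0, 3.6, 0.6, 1.0, 0.0, 0.0, 0.0, 10.4, 1.9, 2.8, 0.0, 0.0, 0.0, 17.0, 3.0, 4.5, 0.0, 0.0, 0.0, 22.9, 4.1, 6.1, 0.0, 0.0, 0.0, 27.9, 5.0, 7.5, 0.0, 0.0, 0.0, 31.9, 5.7, 8.5, 0.0, 0.0, 0.0]
[34.5, 6.1, 9.2, 0.0, 0.0, 0.0, 35.9, 6.4, 9.6, 0.0, 0.0, 0.0, 35.9, 6.4, 9.6, 0.0, 0.0, 0.0, 34.5, 6.2, 9.2, 0.0, 0.0, 0.0, 31.9, 5.6, 8.5, 0.0, 0.0, 0.0, 27.9, 5.0, 7.5, 0.0, 0.0, 0.0, 22.9, 4.1, 6.1, 0.0, 0.0, 0.0, 17.0, 3.0, 4.6, 0.0, 0.0, 0.0, 10.4, 1.9, 2.8, 0.0, 0.0, 0.0, 3.6, 0.6, 0.9, 0.0, 0.0, 0.0]
[180.          0.         87.2650493]
```

>>> servo_tool:
  commands: [0.1,5.8,-3.3,2.6,-0.1,0,0.1,5.5,-3.3,2.6,0,0,0.1,5.3,-3.3,2.5,-0.1,0,0.1,5.1,-3.4,2.6,0,0,3.6,0.6,1,0,0,0,10.4,1.9,2.8,0,0,0,17,3,4.5,0,0,0,22.9,4.1,6.1,0,0,0,27.9,5,7.5,0,0,0,31.9,5.7,8.5,0,0,0]

```text
time_s: 13.35
tool_pos: [0.5485, -0.0676, 0.2957]
tool_rot: [-179.9, 0.0, 87.2]
force: [0.5, -0.3, -1.3]
grip_width: 0.0074
```

>>> servo_tool:
  commands: [34.5,6.1,9.2,0,0,0,35.9,6.4,9.6,0,0,0,35.9,6.4,9.6,0,0,0,34.5,6.2,9.2,0,0,0,31.9,5.6,8.5,0,0,0,27.9,5,7.5,0,0,0,22.9,4.1,6.1,0,0,0,17,3,4.6,0,0,0,10.4,1.9,2.8,0,0,0,3.6,0.6,0.9,0,0,0]

```text
time_s: 14.35
tool_pos: [0.6054, 0.185, 0.2277]
tool_rot: [-179.9, -0.0, 87.4]
force: [0.4, -0.0, 0.1]
grip_width: 0.0074
```

>>> servo_tool:
  commands: [0,0,0,0,0,0,0,0,0,0,0,0]

```text
time_s: 14.55
tool_pos: [0.6065, 0.1824, 0.2282]
tool_rot: [-179.9, 0.0, 87.2]
force: [0.4, -0.1, -1.1]
grip_width: 0.0074
```

```bash
python3 st.py; python3 - <<'E'
from wd import *
from cell import read_camera
b,d2=read_camera('scene');a,d=read_camera('top');np.save('pics/t10.npy',d);np.save('pics/s10.npy',d2)
cv2.imwrite('pics/t10.png',a[:,:,::-1]);cv2.imwrite('pics/s10.png',b[:,:,::-1])
p,R=cur();f=p+R.apply(BT);print('foot',f,R.as_euler('xyz',degrees=True))
x=cv2.resize(a[170:320,180:330,::-1],None,fx=2.6,fy=2.6);y=cv2.resize(b[200:350,310:460,::-1],None,fx=2.6,fy=2.6)
cv2.imwrite('pics/h10.png',np.hstack([x,y]))
E
```

```text
14.55 F tool [-0.1  0.4  1.1] [ 0.01 -0.1  -0.03] 0.007410590680999854 [ 14.1  21.4 -43.1  83.9  14.6  80.5 -32.3]
rel G in grasp frame [365.79  73.74 -14.75] rot [30.11 -0.13  0.4 ]
axis pt [366.04  44.33 -31.81]
foot [0.57252473 0.18398464 0.1193563 ] [-1.79899510e+02  7.37933167e-03  8.71674386e+01]
```

View pics/h10.png

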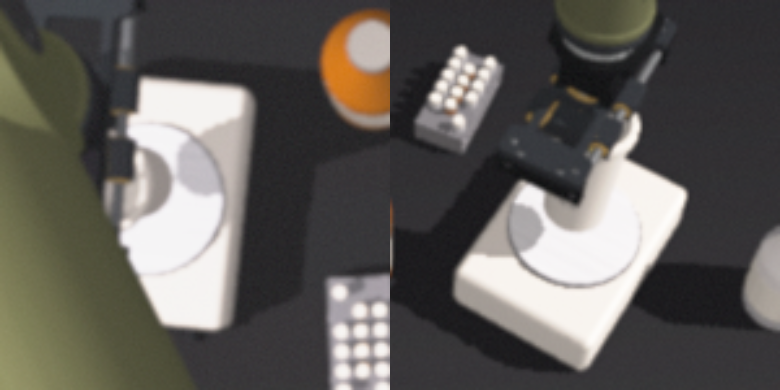

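View pics/s10.png

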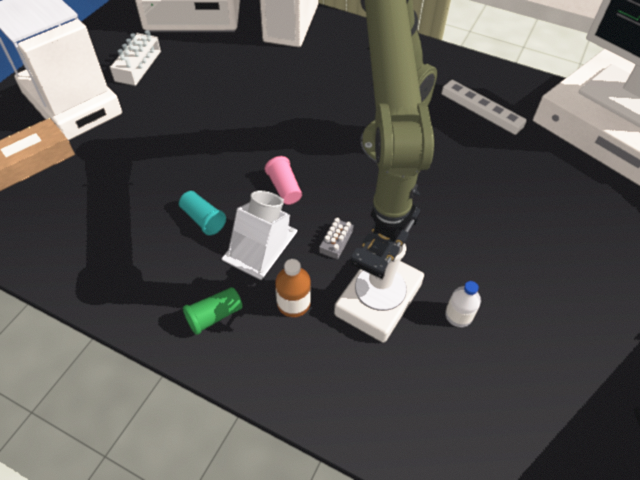

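```bash
python3 - <<'E'
from wd import *
from fit import *
b=cv2.imread('pics/s10.png');W=cloud('scene',np.load('pics/s10.npy'));f0=np.array([.5725,.184,.119])
m=(b.min(2)>110)&(W[...,2]>.095)&(np.linalg.norm(W[...,:2]-f0[:2],axis=-1)<.06)
a=cv2.imread('pics/t10.png');W2=cloud('top',np.load('pics/t10.npy'))
m2=(a.min(2)>110)&(W2[...,2]>.095)&(np.linalg.norm(W2[...,:2]-f0[:2],axis=-1)<.06)
print(m.sum(),m2.sum())
for nm,P in [('scene',W[m]),('both',np.concatenate([W[m],W2[m2]]))]:
  p=np.r_[f0,0,0]
  for tol in [.015,.008,.004]:
    def f(p):
        ax=np.array([p[3],p[4],1]);ax/=np.linalg.norm(ax);return np.minimum(dist(P,p[:3],ax,prof),tol)
    p=least_squares(f,p,x_scale=[.01,.01,.01,.1,.1],diff_step=1e-3).x
  print(nm,p.round(4),np.degrees(p[3:]).round(2),np.median(f(p)))
p,R=cur()
def show(name,ps):
    I=cv2.resize(b[230:310,340:440],None,fx=6,fy=6,interpolation=cv2.INTER_CUBIC)
    for q,c in ps:
        ax=np.array([q[3],q[4],1]);ax/=np.linalg.norm(ax);e1=np.cross(ax,[0,1,0]);e1/=np.linalg.norm(e1);e2=np.cross(ax,e1)
        th=np.linspace(0,2*np.pi,200)[:,None]
        for r,h in [(.03,0),(.039,.132),(.039,.12)]:
            for u in ((proj('scene',q[:3]+h*ax+r*(np.cos(th)*e1+np.sin(th)*e2))-[340,230]+.5)*6).astype(int): cv2.circle(I,tuple(int(k) for k in u),0,c,-1)
    cv2.imwrite(name,I)
show('pics/h11.png',[(np.r_[p+R.apply(BT),0,0],(0,0,255))])
E
```

```text
560 534
scene [ 0.5807  0.1831  0.117  -0.0696  0.0017] [-3.99  0.1 ] 0.000738114343151286
both [ 0.5814  0.1833  0.1169 -0.0751  0.0054] [-4.3   0.31] 0.000910437084458918
```

View pics/h11.png

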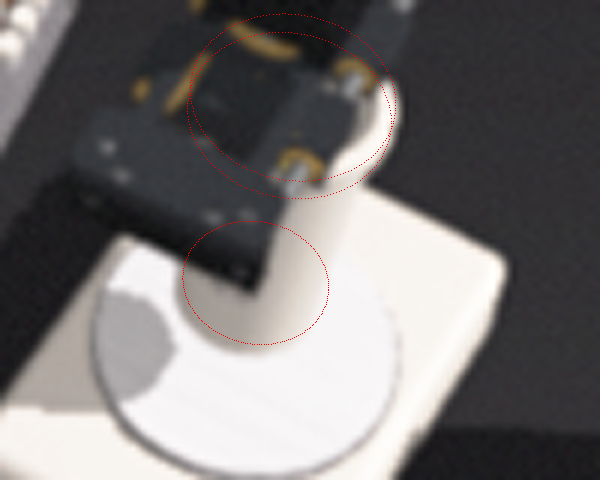

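```bash
python3 - <<'E'
from wd import *
p,R=cur();f=np.array([.581,.183,.117]);B=R.inv().apply(f-p);print(B)
T=np.array([.573,.185,.080]);po=[]
for k in range(8):
    s=.5-.5*np.cos(np.pi*(k+1)/8);R2=R*Ro.from_rotvec([4.1*s,0,0],degrees=True);po.append((f+(T-f)*s-R2.apply(B),R2))
path(po,p,R)
E
```

```text
[-0.00056431 -0.02548231  0.11134144]
8 max [0.3 0.3 7.5 0.8 0.  0. ]
[0.1, 0.0, 1.5, 0.2, 0.0, 0.0, 0.1, 0.0, 4.2, 0.4, 0.0, 0.0, 0.3, 0.1, 6.3, 0.7, 0.0, 0.0, 0.3, 0.1, 7.5, 0.7, 0.0, 0.0, 0.3, 0.2, 7.5, 0.8, 0.0, 0.0, 0.3, 0.3, 6.3, 0.7, 0.0, 0.0, 0.1, 0.3, 4.3, 0.4, 0.0, 0.0, 0.1, 0.1, 1.5, 0.2, 0.0, 0.0]
```

>>> servo_tool:
  commands: [0.1,0,1.5,0.2,0,0,0.1,0,4.2,0.4,0,0,0.3,0.1,6.3,0.7,0,0,0.3,0.1,7.5,0.7,0,0,0.3,0.2,7.5,0.8,0,0,0.3,0.3,6.3,0.7,0,0,0.1,0.3,4.3,0.4,0,0,0.1,0.1,1.5,0.2,0,0,0,0,0,0,0,0]

```text
time_s: 15.55
tool_pos: [0.6062, 0.1853, 0.1885]
tool_rot: [-175.7, -0.0, 87.3]
force: [-0.9, 0.1, -1.4]
grip_width: 0.0076
```

```bash
python3 st.py; cat > bf.py <<'E'
from wd import *
from fit import *
from cell import read_camera
import sys
def bfit(tag,f0):
    b,d2=read_camera('scene');b=b[:,:,::-1].copy();W=cloud('scene',d2)
    m=(b.min(2)>110)&(W[...,2]>.083)&(np.linalg.norm(W[...,:2]-f0[:2],axis=-1)<.06);P=W[m]
    p=np.r_[f0,0,0]
    for tol in [.015,.008,.004]:
        def f(p):
            ax=np.array([p[3],p[4],1]);ax/=np.linalg.norm(ax);return np.minimum(dist(P,p[:3],ax,prof),tol)
        p=least_squares(f,p,x_scale=[.01,.01,.01,.1,.1],diff_step=1e-3).x
    print(m.sum(),p[:3].round(4),'tilt',np.degrees(p[3:]).round(2),np.median(f(p)))
    I=cv2.resize(b[210:330,330:450],None,fx=5,fy=5,interpolation=cv2.INTER_CUBIC)
    ax=np.array([p[3],p[4],1]);ax/=np.linalg.norm(ax);e1=np.cross(ax,[0,1,0]);e1/=np.linalg.norm(e1);e2=np.cross(ax,e1)
    th=np.linspace(0,2*np.pi,200)[:,None]
    for r,h in [(.03,0),(.039,.132)]:
        for u in ((proj('scene',p[:3]+h*ax+r*(np.cos(th)*e1+np.sin(th)*e2))-[330,210]+.5)*5).astype(int): cv2.circle(I,tuple(int(k) for k in u),0,(0,0,255),-1)
    cv2.imwrite(f'pics/{tag}.png',I)
E
python3 -c "
from bf import *
bfit('h12',np.array([.573,.185,.08]))"
```

```text
15.55 F tool [ 0.1 -0.8  1.5] [-0.01 -0.29 -0.03] 0.0076209782284793895 [ 12.8  26.1 -42.3  83.1  15.2  81.1 -32.7]
rel G in grasp frame [368.75  53.51  19.43] rot [34.28 -0.04  0.33]
axis pt [3.6894e+02 2.5410e+01 2.8000e-01]
392 [0.573  0.1858 0.0812] tilt [-0.15  0.25] 0.0007847788843019941
```

View pics/h12.png

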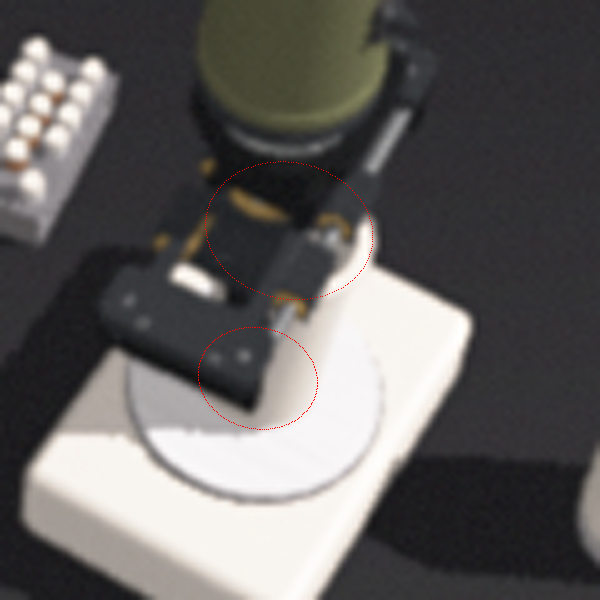

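>>> servo_tool:
  commands: [0,0,2,0,0,0,0,0,2,0,0,0,0,0,1.5,0,0,0,0,0,1,0,0,0,0,0,0,0,0,0]

```text
time_s: 16.1
tool_pos: [0.6057, 0.1852, 0.1822]
tool_rot: [-175.7, -0.0, 87.3]
force: [0.1, -0.2, -1.3]
grip_width: 0.0074
```

>>> servo_tool:
  commands: [0,0,1,0,0,0,0,0,1,0,0,0,0,0,0,0,0,0]

```text
time_s: 16.4
tool_pos: [0.6058, 0.1853, 0.1805]
tool_rot: [-175.8, -0.0, 87.3]
force: [0.1, -0.4, -0.6]
grip_width: 0.0078
```

>>> servo_tool:
  commands: [0,0,0.7,0,0,0,0,0,0.7,0,0,0,0,0,0,0,0,0]

```text
time_s: 16.7
tool_pos: [0.6066, 0.1853, 0.1801]
tool_rot: [-175.9, -0.1, 87.2]
force: [1.7, -0.9, 4.7]
grip_width: 0.0073
```

>>> servo_tool:
  commands: [0,0,0.7,0,0,0,0,0,0.7,0,0,0,0,0,0,0,0,0]

```text
time_s: 17.0
tool_pos: [0.6073, 0.1852, 0.1797]
tool_rot: [-176.0, -0.1, 87.2]
force: [2.9, -1.2, 8.6]
grip_width: 0.0075
```

>>> servo_tool:
  commands: [0,0,0,0,0,0,0,0,0,0,0,0,0,0,0,0,0,0]
  newtons: 4

```text
time_s: 17.3
tool_pos: [0.606, 0.1856, 0.1782]
tool_rot: [-175.9, -0.1, 87.3]
force: [1.5, -0.4, 5.2]
grip_width: 0.0087
```

>>> servo_tool:
  commands: [0,0,0,0,0,0,0,0,0,0,0,0,0,0,0,0,0,0,0,0,0,0,0,0,0,0,0,0,0,0]
  jaw: 40

```text
time_s: 17.8
tool_pos: [0.605, 0.1853, 0.1771]
tool_rot: [-175.7, -0.0, 87.3]
force: [1.0, 0.4, -0.1]
grip_width: 0.0374
```

```bash
python3 st.py; python3 -c "
from bf import *
bfit('h13',np.array([.573,.185,.07]))"
```

```text
17.8 F tool [0.4 1.  0.1] [-0.04 -0.16 -0.02] 0.03744991178656733 [ 12.8  26.4 -42.2  84.1  15.5  80.  -32.9]
rel G in grasp frame [368.67  46.79  28.68] rot [34.3  -0.06  0.32]
axis pt [368.86  18.7    9.53]
385 [0.5741 0.1848 0.0717] tilt [-1.1   0.72] 0.000753806988224656
```

View pics/h13.png

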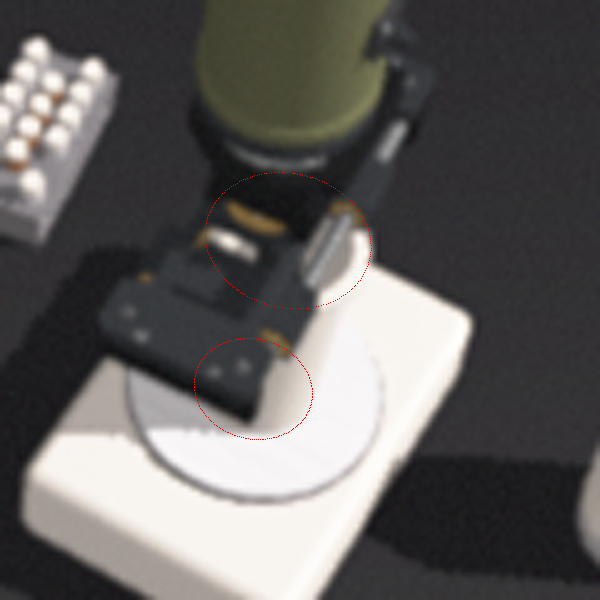

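>>> servo_tool:
  commands: [0,0,-4,0,0,0,0,0,-8,0,0,0,0,0,-12,0,0,0,0,0,-15,0,0,0,0,0,-20,0,0,0,0,0,-25,0,0,0,0,0,-30,0,0,0,0,0,-30,0,0,0,0,0,-20,0,0,0,0,0,0,0,0,0]

```text
time_s: 18.85
tool_pos: [0.6188, 0.1856, 0.346]
tool_rot: [-176.1, -0.2, 87.3]
force: [0.1, 0.5, 0.4]
grip_width: 0.04
```

```bash
python3 st.py; python3 - <<'E'
from bf import *
bfit('h14',np.array([.573,.185,.07]))
b,d=read_camera('scene');cv2.imwrite('pics/s14.png',b[:,:,::-1])
from cell import look_for
for l in ["jug","amber_bottle","clear_bottle","vial_rack"]: print(l,[(x['box'],round(x['conf'],2)) for x in look_for('scene',l)[:2]])
E
```

```text
18.85 F tool [ 0.5  0.1 -0.4] [ 0.05 -0.19 -0.03] 0.03997803306907917 [ 10.5  24.6 -43.   66.6  14.3  97.9 -31.4]
rel G in grasp frame [ 369.6   143.12 -110.71] rot [33.86  0.12  0.38]
axis pt [ 369.79  114.89 -129.66]
1216 [0.574  0.1861 0.0726] tilt [-0.58  0.1 ] 0.0008435734412540726
jug [([248.8, 191.6, 31.5, 30.6], 0.59)]
amber_bottle [([275.4, 258.7, 36.6, 56.7], 0.84)]
clear_bottle [([448.0, 281.6, 32.2, 44.3], 0.67)]
vial_rack [([321.2, 216.5, 30.0, 42.9], 0.87)]
```

View pics/h14.png

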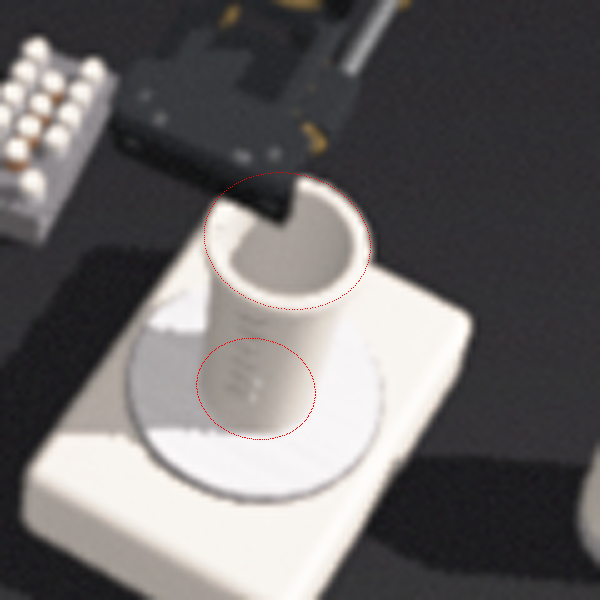

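View pics/s14.png

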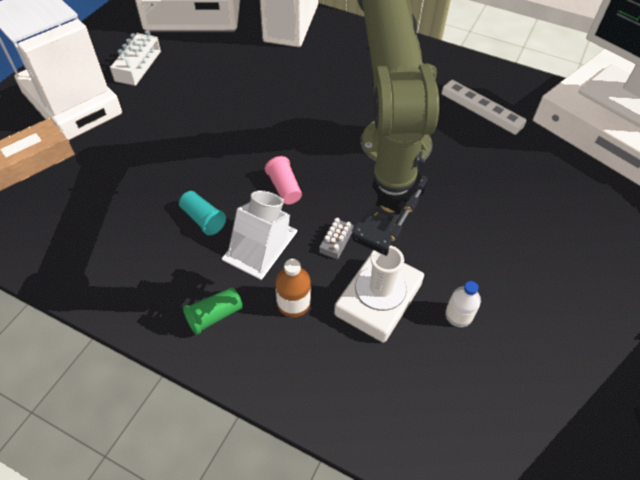

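```bash
python3 - <<'E'
import cv2,numpy as np
a=cv2.imread('pics/scene0.png');b=cv2.imread('pics/s14.png')
f=lambda I:cv2.resize(I[175:255,215:295],None,fx=5,fy=5,interpolation=cv2.INTER_CUBIC)
cv2.imwrite('pics/cmp.png',np.hstack([f(a),f(b)]))
E
```

```text
(no output)
```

View pics/cmp.png

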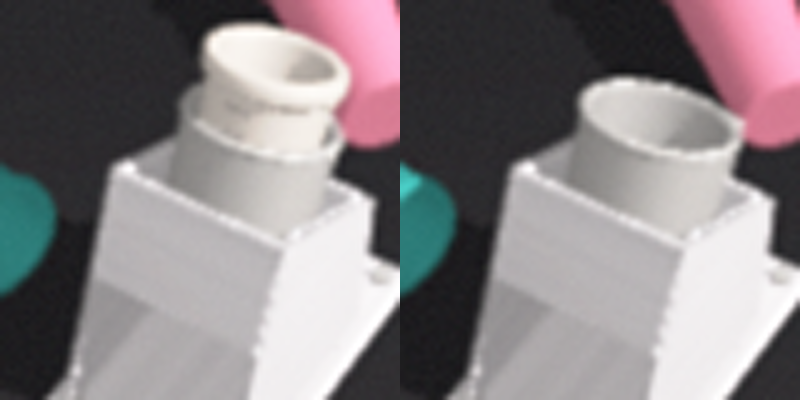

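```bash
python3 - <<'E'
from wd import *
from fit import *
from cell import read_camera
b,d=read_camera('scene');a,dt=read_camera('top');b=b[:,:,::-1].copy();a=a[:,:,::-1].copy()
cv2.imwrite('pics/t15.png',a);np.save('pics/s15.npy',d)
W=cloud('scene',d);Wt=cloud('top',dt)
J0=O-.136*AX
def selm(W):
    q=W-J0;h=q@AX;r=np.linalg.norm(q-h[...,None]*AX,axis=-1);return (h>.068)&(h<.125)&(r<.055)
print(selm(W).sum(),selm(Wt).sum())
for nm,P in [('scene',W[selm(W)]),('both',np.concatenate([W[selm(W)],Wt[selm(Wt)]]))]:
    p=np.r_[J0,-.577,.024]
    for tol in [.015,.008,.004]:
        def f(p):
            ax=np.array([p[3],p[4],1]);ax/=np.linalg.norm(ax);return np.minimum(dist(P,p[:3],ax,jug),tol)
        p=least_squares(f,p,x_scale=[.01,.01,.01,.1,.1],diff_step=1e-3).x
    ax=np.array([p[3],p[4],1]);ax/=np.linalg.norm(ax)
    print(nm,p[:3].round(4),'J0',J0.round(4),'along',((p[:3]-J0)@AX*1000).round(1),'tilt',np.degrees(np.arccos(ax[2])),'topcentre',(p[:3]+.1*ax).round(4),(J0+.1*AX).round(4),np.median(f(p)))
im0=cv2.imread('pics/scene0.png');out=[]
def draw(I,n,x,y,o,ax,col):
    e1=np.cross(ax,[0,1,0]);e1/=np.linalg.norm(e1);e2=np.cross(ax,e1);th=np.linspace(0,2*np.pi,150)[:,None]
    for u in ((proj(n,o+.1*ax+.042*(np.cos(th)*e1+np.sin(th)*e2))-[x,y]+.5)*5).astype(int): cv2.circle(I,tuple(int(k) for k in u),0,col,-1)
for I,n,x,y in [(im0,'scene',225,175),(b,'scene',225,175)]:
    I=cv2.resize(I[y:y+75,x:x+75],None,fx=5,fy=5,interpolation=cv2.INTER_CUBIC)
    draw(I,n,x,y,J0,AX,(255,0,0)); draw(I,n,x,y,p[:3],ax,(0,0,255)); out.append(I)
cv2.imwrite('pics/jug.png',np.hstack(out))
t0=cv2.imread('pics/top0.png');f=lambda I:cv2.resize(I[205:305,360:440],None,fx=5,fy=5,interpolation=cv2.INTER_CUBIC)
cv2.imwrite('pics/jugt.png',np.hstack([f(t0),f(a)]))
E
```

```text
700 871
scene [ 0.5613 -0.182   0.0672] J0 [ 0.5609 -0.1818  0.0632] along 3.3 tilt 31.43083812681331 topcentre [ 0.5092 -0.1788  0.1525] [ 0.511  -0.1798  0.1498] 0.0010498967325418516
both [ 0.5613 -0.1815  0.0666] J0 [ 0.5609 -0.1818  0.0632] along 2.8 tilt 31.07161716454383 topcentre [ 0.5097 -0.1786  0.1523] [ 0.511  -0.1798  0.1498] 0.0008350106173660582
```

View pics/jug.png

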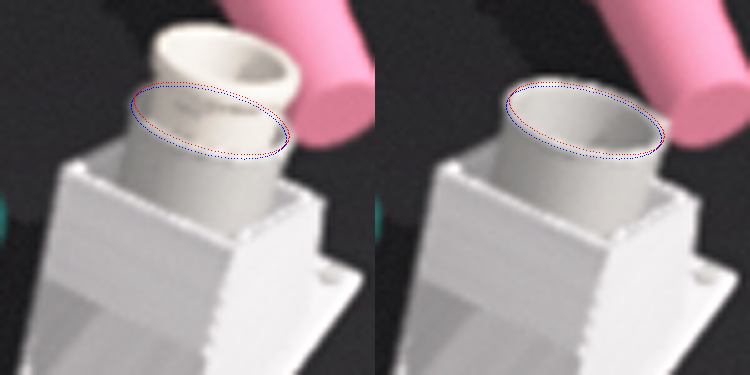

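View pics/jugt.png

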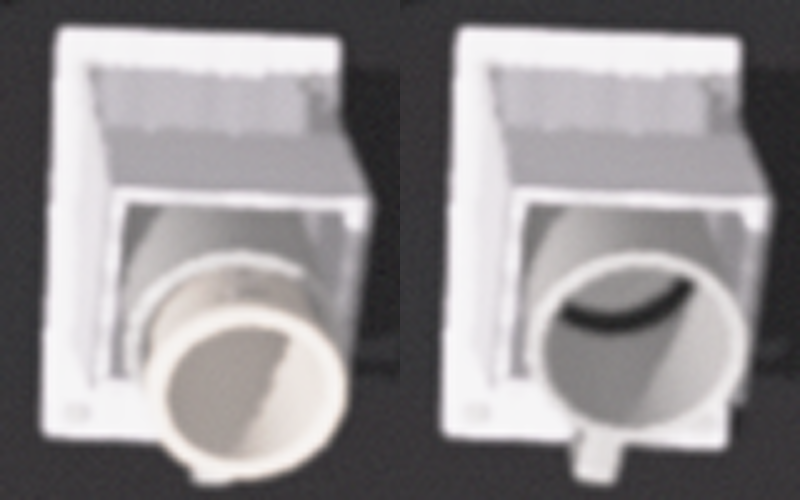

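```bash
python3 -c "
from cell import env,monitor
print(env.sign_off()); print(monitor.get_obs()['time_s'])"
```

```text
the job is handed in; nothing more can be done
None
the job is handed in; nothing more can be done
```

The white beaker is free of the jug and standing upright near the middle of the stirrer's plate. I handed the job in at about 19 s of the 58 s allowed; signing off reports no verdict.

**How it was done:** I pinched the beaker's far rim and worked the foot loose with roughly ±24° turns and a slow lift. I then drew it out along its axis and set it down until the wrist read about 9 N before letting go.

**Last checks:**
- **Beaker:** the camera fit puts it about 2 mm from the plate's centre with under 1° of tilt. Its underside was fitted at z ≈ 0.0726 m against 0.070 m, which is within the camera's error.
- **Jug:** its edge looks the same in the top view before and after. A fit put it about 3 mm higher along its axis than my estimate from the start, against the 10 mm limit. The calibration error is about 2 mm.
- **Bystanders:** the boxes for the bottles and the vial rack match those at the start within 1–2 pixels. The clear bottle's box changed size by about 3 pixels.
- **Gripper:** it ended open, about 75 mm above the beaker's rim, touching nothing.

**Checks that disagreed:**
- The two cameras gave plate centres 6 mm apart, so I aimed between them.
- The beaker had slipped about 4° in the grip, which I corrected before setting it down.

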